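# Set the indexing stand to its long line and lock it

### The job

A freshly oiled finial stands in the chuck of the bench indexing stand, ready to be carved. Push the chuck round (its bars are there for that) until the index mark on the notched plate lines up with the single long line of the scale ring, then push the knob of the lock plunger fully home so that its pin locks the plate at that line. Work with the fingertips or the outside of the fingers only: do not grip a bar or the knob, keep off the finial, and leave the other things on the bench where they are.

Things in the scene. Friction and masses are not known exactly. Their poses are not given: they have to be found in the camera images.
- dial (a joint): rotation of all that turns (plate, chuck, bars, finial) about the stand's vertical axis, rad; grows counter-clockwise seen from above. 0 and 6.283 both mean the index mark is exactly at the long line. Turns endlessly both ways, starts anywhere from 0.6 to 5.7, held by even friction of 0.25 N m (about 3 N pushed 90 mm from the axis), no spring: stays where it is left.
- plunger (a joint): travel of the lock plunger towards the axis, m: 0 = out (start; plate free), 0.012 = home, pin in a notch. 3 N of friction, no spring: stays where left. Each of the 24 scale lines has its notch. The round-nosed pin enters if the index mark is within about 4 degrees of a line, centring the plate as it goes (up to about 12 N in all); then the plate cannot turn.
- stand: green cast base fixed to the bench; place and yaw vary. Flange 138 mm in radius, 12 mm high, under a drum 117 mm in radius, 30 mm high, topped by a light-metal scale ring with 24 dark lines 15 degrees apart: 23 short (8 mm), one long and broad (26 mm). Origin on its vertical axis at bench level; the long line lies 22.5 degrees counter-clockwise of its +x, the plunger along its -y.
- axis (a point): point on the stand's vertical axis, 82 mm above the bench: the height of the bars' centre lines. What turns about this axis: a dark steel plate with 24 notches in its rim, 84 mm in radius, top at 43 mm; on it a bright four-jaw chuck, 47 mm in radius, body up to 98 mm, jaws up to 114 mm, with three bars; the finial in it.
- zero_line (a point): inner end of the long line on the scale ring, 87 mm from the axis, 36 mm above the bench: the target for the index mark. The line runs radially outwards from here.
- index_mark (a point): outer end of the index mark, a white-filled radial line 6 mm wide and 35 mm long on top of the turning notched plate; this point is 87 mm from the axis, 36 mm high; coincides with zero_line when lined up.
- bar1 (a point): one of three equal round dark steel bars, 10 mm in diameter, standing out level from the chuck 120 degrees apart, each with a 16 mm black ball on its end. Shows from 47 to 124 mm from the axis. Origin on its centre line, 85 mm from the axis, 82 mm above the bench; +x points outwards along the bar. bar1 is 60 degrees counter-clockwise of the index mark.
- bar2 (a point): as bar1, 180 degrees from the index mark.
- bar3 (a point): as bar1, 300 degrees counter-clockwise (60 degrees clockwise) of the index mark.
- plunger_knob (a point): centre of the lock plunger's round black knob (24 mm diameter, 12 mm thick), 37 mm above the bench; 148 mm from the stand's axis when out, 136 mm when home. Push its outer face, 6 mm beyond this point, level towards the axis. With the mark at the long line the knob is midway between two bars. The green guide block behind it is 32 mm wide, 54 mm high, ends 130 mm from the axis.
- finial: turned pale wooden finial upright in the chuck on the axis, up to 23 mm in radius, from 114 mm to 204 mm above the bench; turns with the chuck. Not to be touched. Origin on the axis at bench height.
- bowl: loose small wooden bowl, 120 mm across, 52 mm high, to the right of the stand and beyond it; origin at the centre of its underside. To be left alone.
- mallet: loose carver's mallet of dark wood standing on its head, 76 mm across, 218 mm high, to the left; origin at the centre of its underside. To be left alone.
- chuck_key: loose steel T-shaped chuck key lying to the left, 115 mm by 90 mm, 13 mm high; origin on the bench midway along it. To be left alone.
- gouge: loose turning gouge with a wooden handle lying to the right, pointing away from the robot, 445 mm long, 33 mm high; origin on the bench at the ferrule. To be left alone.

How it is judged:
By the outcome, as a careful person would: the job done as asked, in the order asked, and still so for the second after the job is handed in, with the robot touching nothing.
It also fails if it takes over 54 s, if anything falls off the work surface, if the arm or the gripper's body presses on something with over 40 N, if the wrist force passes 120 N, or if a joint passes its speed limit or range.

### The arm

A 6-joint arm with a two-finger parallel gripper is mounted at the origin on the work surface. World frame = base frame: x ahead of the robot, y to its left, z up, the work surface at z = 0. Lengths are in mm, angles in rad, forces in N, time in s.
With the tool pointing down it reaches from about 275 to 825 mm from the base axis. Payload 5.2 kg.
Tool frame: the origin (TCP) lies at the very end of the fingers, on their centre line; the grasp point (between the pads) lies 19 mm behind it; z points along the fingers, y is the line along which they close (so a half turn about z gives the same grasp; the last joint's range is limited). The gripper opens to 93 mm and grips with 3 to 60 N. Pads are 15 mm wide; open, the fingers measure 128 mm over their backs; the gripper's body (75 mm by 188 mm) begins 65 mm behind the grasp point.
Start: joints at [-1.338, 0.259, 1.535, -0, 1.348, -0.203], TCP at [232.195, -498.588, 218.653] pointing down, gripper open.
Joint ranges: [-3.14, 3.14], [-0.91, 2.08], [0.19, 2.58], [-1.22, 4.36], [0.22, 2.71], [-3.12, 3.12]. Speed limits (rad/s): [2.57, 2.57, 3.14, 3.14, 3.14, 3.14].

### API

Orientations are given as [roll, pitch, yaw] about the fixed x, y, z axes, in that order (R = Rz(yaw) Ry(pitch) Rx(roll)).
In Python, from bench import robot gives the robot as it stands. The module is installed in compiled form; this text tells all that it offers. Calls block until the motion is done:
- robot.move_ptp(position, orientation): joint-space move of the TCP to a pose.
- robot.move_linear(position, ori=None, speed=150, f_stop=None): straight line of the TCP; ori=None keeps the orientation; speed is the mean speed in mm/s. With f_stop (N) it stops when the force on the tool has changed by that much, and returns True; else False.
- robot.move_j(angles): joint-space move.
- robot.move_gripper(opening): opening from 0.0 (shut) to 1.0 (fully open); the grip force is fixed at half the most; returns when the fingers have stopped.
- robot.sleep(seconds).
- robot.inverse_kinematics(position, orientation): joint angles nearest the present ones, or None.
- robot.get_image(name): name is "scene" or "top" or "wrist"; returns a dict with "img" (480x640x3 uint8, blue, green, red), "fovy" (degrees; the focal length in pixels is half the picture's height over the tangent of half this angle, whatever the lens; pixels are square), "cx", "cy" (the principal point, pixels), "eye" and "orientation" of the camera in the world. Camera axes: x right, y down, z forward; pixel columns grow to the right and rows downward; lengths in mm; the calibration is good to about 2 mm. A picture is of the moment at which its call begins. There is no depth.
A pose or a line that the arm cannot do raises robot.MotionError and nothing moves.
- robot.hand_in(): hands the job in; it is judged then, once.
Readings, each from a call of its own:
- robot.current_t(): time.
- robot.current_qpos(): joint angles.
- robot.current_joint_vel(): joint speeds.
- robot.current_joint_efforts(): joint torques, N m.
- robot.current_tcp_pos(): TCP position.
- robot.current_eef_rot(): TCP orientation.
- robot.current_contact_force(): force on the tool from outside, world axes, zero at the start.
- robot.current_ft_torque(): the same for the moment, N m.
- robot.current_gripper_width(): opening from 0.0 (shut) to 1.0 (fully open).
- robot.current_finger_force(): force on a finger pad.
Only numpy, scipy, OpenCV 4.12 (cv2) and the standard library are available. Lean on these libraries where they do the work, as an engineer would, in place of code of your own. Each camera call takes 0.05 s, during which the arm holds its last target. There are 200 camera calls.

## Working session

There is one attempt and no reset: what is moved stays moved. The work goes in short steps, each a Python script; the robot and the scene stay as the last script left them, time stands still between calls to the robot, and variables do not carry over. Pictures are saved under pics/ and viewed, at most 10 in all, crops included, and the job is handed in when it is done.

```bash
mkdir -p pics; python3 - <<'E'
from bench import robot
import cv2
for n in ["top","scene"]:
    d=robot.get_image(n); cv2.imwrite(f"pics/{n}0.png",d["img"])
    print(n,{k:v for k,v in d.items() if k!="img"})
print(robot.current_t())
E
```

```text
top {'fovy': 45.356913331850265, 'cx': 317.4109658581395, 'cy': 239.56731514150366, 'eye': array([ 295.17847769,  -17.02690168, 1586.81962397]), 'orientation': array([-3.01052907, -0.00785081, -1.55870048])}
scene {'fovy': 52.89048600478548, 'cx': 320.1576617347497, 'cy': 245.1707191216696, 'eye': array([1529.03653293, -567.20604232,  937.98681283]), 'orientation': array([-2.2134111 , -0.01611823,  1.12031625])}
0.1
```

View pics/top0.png

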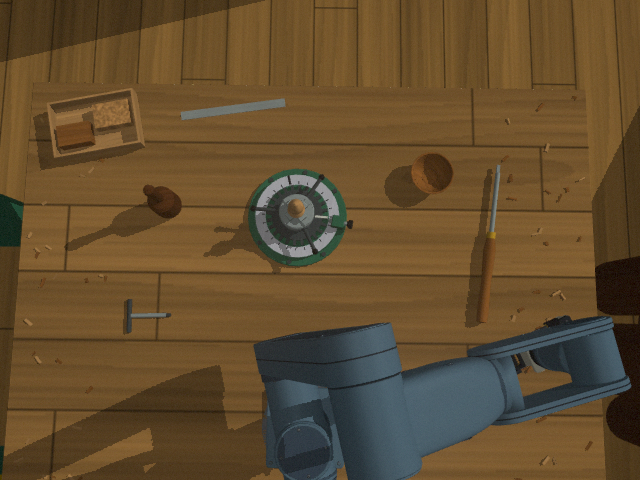

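View pics/scene0.png

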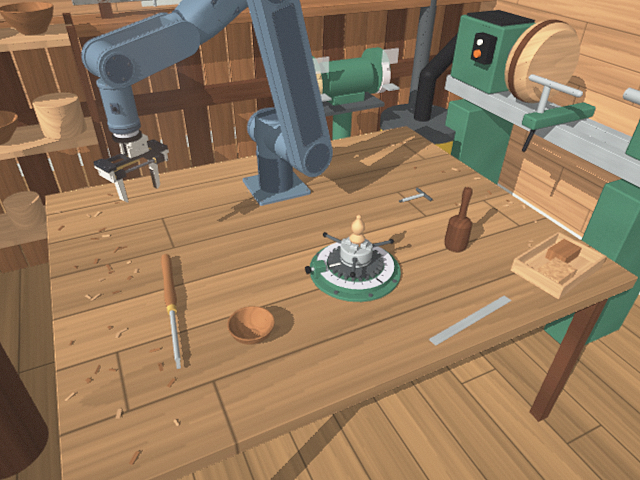

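The top view shows the stand centred near (297,217), its knob near (350,225), and bar ends near (321,178), (252,208) and (315,250). I'll write the helpers and zoom in.

```bash
cat > h.py <<'E'
from bench import robot
import cv2, numpy as np
from scipy.spatial.transform import Rotation as R
def rot(d): return R.from_euler('xyz',d["orientation"]).as_matrix()
def foc(d): return 240/np.tan(np.radians(d["fovy"]/2))
def plane(d,uv,z):
    uv=np.atleast_2d(np.asarray(uv,float)); f=foc(d)
    r=np.c_[(uv[:,0]-d["cx"])/f,(uv[:,1]-d["cy"])/f,np.ones(len(uv))]@rot(d).T
    return d["eye"]+r*((z-d["eye"][2])/r[:,2])[:,None]
def proj(d,p):
    c=(np.atleast_2d(p)-d["eye"])@rot(d); f=foc(d)
    return np.c_[d["cx"]+f*c[:,0]/c[:,2],d["cy"]+f*c[:,1]/c[:,2]]
E
python3 - <<'E'
from h import *
d=robot.get_image("top"); im=d["img"]
hsv=cv2.cvtColor(im,cv2.COLOR_BGR2HSV)
g=cv2.inRange(hsv,(60,80,20),(95,255,255)); g[:150]=0;g[280:]=0;g[:,:230]=0;g[:,370:]=0
pts=np.argwhere(g)[:,::-1]
hull=cv2.convexHull(pts.astype(np.int32))
p=plane(d,hull[:,0],12)[:,:2]
# circle fit robust: radius 138
from scipy.optimize import least_squares
s=least_squares(lambda c:np.hypot(*(p-c).T)-138,p.mean(0),loss='soft_l1',f_scale=2)
print(s.x,np.round(s.fun,1))
for n,uv in dict(knob=(350,225),b1=(322,178),b2=(252,208),b3=(315,250)).items():
    q=plane(d,uv,37 if n=="knob" else 82)[0,:2]-s.x
    print(n,np.hypot(*q),np.degrees(np.arctan2(q[1],q[0])))
c=im[160:275,235:365]; cv2.imwrite("pics/top1.png",cv2.resize(c,None,fx=5,fy=5,interpolation=cv2.INTER_CUBIC))
E
```

```text
[566.87489351  30.41560361] [-1.9 -2.3 -3.  -2.5 -2.6 -2.2 -2.5 -2.2 -2.6 -2.1 -2.  -1.8 -2.8 -2.3
 -2.3 -2.5 -2.9 -2.2 -2.5 -3.5 -2.  -2.2 -1.7 -1.8 -2.2 -1.9 -2.4 -1.8
 -1.8 -1.6 -1.9 -1.9 -2.  -2.1 -1.8 -2.4 -1.9 -1.7 -1.9 -2.2 -2.6 -2.4]
knob 147.98056945331908 -100.09984516335619
b1 115.05699838988997 -35.70259652313308
b2 118.48796197004532 85.54826712877319
b3 113.09175817016592 -153.28759312742292
```

View pics/top1.png

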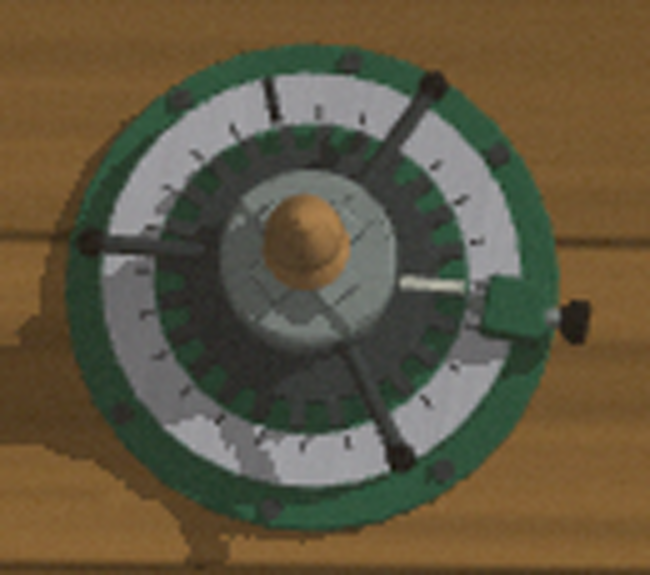

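The crop shows the index mark's outer end at about (327.6,217.4) full-frame. The long line runs (290,184.4) to (288.6,175.6), the balls are at (322,176.4), (253,208.2) and (315.4,251.4), and the knob is at (350,224.2).

```bash
python3 - <<'E'
from h import *
d=robot.get_image("top"); C=np.array([566.9,30.4])
b=np.array([plane(d,u,82)[0,:2] for u in [(322,176.4),(253,208.2),(315.4,251.4)]])
A=np.c_[2*b,np.ones(3)]; s=np.linalg.solve(A,(b**2).sum(1)); print("ball centre",s[:2],np.sqrt(s[2]+s[:2]@s[:2]))
for n,u,z in [("markout",(327.6,217.4),43),("markin",(315.2,216.2),43),("line in",(290,184.4),42),("line out",(288.6,175.6),42),("knob",(350,224.2),37),("b1",(322,176.4),82),("b2",(253,208.2),82),("b3",(315.4,251.4),82)]:
    q=plane(d,u,z)[0,:2]-C; print(n,np.round([np.hypot(*q),np.degrees(np.arctan2(q[1],q[0]))],1))
t=np.radians
for th in range(-178,-50,15):
  for off in (0,180):
    p=[C[0]+98*np.cos(t(th)),C[1]+98*np.sin(t(th)),68]
    j=robot.inverse_kinematics(p,[np.pi,0,t(th+off)]); print(th,off,None if j is None else np.round(j,2))
print(robot.current_eef_rot())
E
```

```text
ball centre [567.77694947  29.03501724] 117.09893243321692
markout [ 84.4 -94.6]
markin [ 50.4 -94.5]
line in [86.3 13.4]
line out [111.3  12.6]
knob [147.6 -99.3]
b1 [118.6 -34.4]
b2 [115.8  85.7]
b3 [ 116.9 -153.6]
-178 0 [-0.18  0.28  1.92  0.    0.94 -1.79]
-178 180 [-0.18  0.28  1.92 -0.    0.94  1.36]
-163 0 [-0.23  0.29  1.91  0.    0.94 -2.1 ]
-163 180 [-0.23  0.29  1.91 -0.    0.94  1.04]
-148 0 [-0.28  0.3   1.89  0.    0.95 -2.4 ]
-148 180 [-0.28  0.3   1.89 -0.    0.95  0.74]
-133 0 [-0.31  0.33  1.85  0.    0.96 -2.7 ]
-133 180 [-0.31  0.33  1.85 -0.    0.96  0.45]
-118 0 [-0.32  0.37  1.79 -0.    0.98 -2.97]
-118 180 [-0.32  0.37  1.79 -0.    0.98  0.17]
-103 0 [-0.32  0.4   1.73 -0.    1.01  3.05]
-103 180 [-0.32  0.4   1.73 -0.    1.01 -0.1 ]
-88 0 [-0.31  0.44  1.67 -0.    1.03  2.79]
-88 180 [-0.31  0.44  1.67  0.    1.03 -0.35]
-73 0 [-0.29  0.48  1.6  -0.    1.06  2.55]
-73 180 [-0.29  0.48  1.6   0.    1.06 -0.59]
-58 0 [-0.26  0.51  1.54 -0.    1.08  2.32]
-58 180 [-0.26  0.51  1.54  0.    1.08 -0.82]
[-3.14046711e+00 -2.17717651e-04  4.35769423e-01]
```

```bash
cat >> h.py <<'E'
C=np.array([567.3,29.8]); t=np.radians
def pose(th,z=68,r=98,off=180): return [C[0]+r*np.cos(t(th)),C[1]+r*np.sin(t(th)),z],[np.pi,0,t(th+off)]
def shot(n):
    d=robot.get_image("top"); cv2.imwrite(f"pics/{n}.png",cv2.resize(d["img"][160:275,235:365],None,fx=5,fy=5,interpolation=cv2.INTER_CUBIC)); return d
def ang(u,z):
    d=robot.get_image("top"); q=plane(d,u,z)[0,:2]-C; return np.hypot(*q),np.degrees(np.arctan2(q[1],q[0]))
E
python3 - <<'E'
from h import *
robot.move_gripper(0.0)
p,o=pose(-174,225); robot.move_ptp(p,o)
p,o=pose(-174); print(robot.move_linear(p,o,speed=150,f_stop=8))
print(robot.current_t(),robot.current_gripper_width())
for th in np.linspace(-174,-70,10)[1:]:
    p,o=pose(th); r=robot.move_linear(p,o,speed=90,f_stop=25)
    f=robot.current_contact_force(); print(round(th),r,np.round(f,1))
    if r: break
print(robot.current_t()); shot("a")
E
```

```text
False
4.9 0.005166810035688569
-162 False [-0.4 -0.1 -1. ]
-151 False [-0.2  0.9 -0.4]
-139 False [-0.3 -0.4 -0.1]
-128 False [0.6 0.2 0.2]
-116 False [-0.1 -0.5  0.1]
-105 False [-0.8 -0.3 -0.2]
-93 False [-0.1 -0.3 -0.2]
-82 False [ 0.  -0.1 -0.5]
-70 False [-0.2  0.5 -0.8]
8.2
```

View pics/a.png

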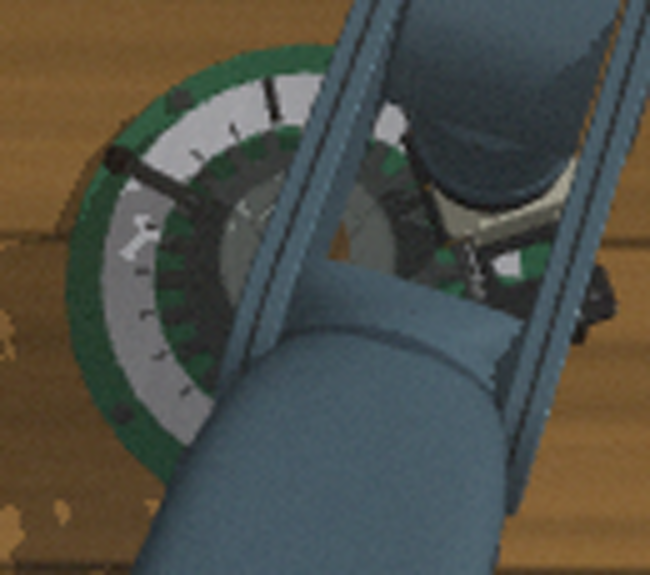

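The arm hides the mark, but the bar 1 ball shows at crop (118,158), which is full-frame (258.6,191.6). I'll use it as the measure.

```bash
python3 - <<'E'
from h import *
def ball():
    d=robot.get_image("top"); im=d["img"]; g=im.max(2)
    # dark blob search on the r=116.5 circle at ball height
    a=np.arange(35,95,.25); P=np.c_[C[0]+117*np.cos(t(a)),C[1]+117*np.sin(t(a)),np.full(len(a),82)]
    uv=proj(d,P).astype(np.float32); v=cv2.remap(cv2.GaussianBlur(g,(3,3),0),uv[:,0],uv[:,1],cv2.INTER_LINEAR).ravel().astype(float)
    w=np.clip(60-v,0,None); i=v.argmin(); s=slice(max(0,i-20),i+21); return (a[s]*w[s]).sum()/max(w[s].sum(),1e-9),v.min()
print(ang((258.6,191.6),82),ball())
p,o=pose(-65); robot.move_linear(p,o,speed=60,f_stop=25); print(ball(),robot.current_tcp_pos()); shot("x")
E
```

```text
(np.float64(115.4755123618141), np.float64(62.406157541148254)) (np.float64(62.899405772495754), np.float64(35.0))
(np.float64(67.54636233951499), np.float64(33.0)) [608.48668482 -59.01215298  68.03530277]
```

```bash
python3 - <<'E'
from h import *
p,o=pose(-60); robot.move_linear(p,o,speed=50,f_stop=25)
p,o=pose(-68); robot.move_linear(p,o)
p,o=pose(-72,225,r=130); robot.move_linear(p,o,speed=250)
p,o=pose(-99.5,225,r=300); robot.move_ptp(p,o)
print(robot.current_t()); d=shot("b")
E
```

```text
10.95
```

View pics/b.png

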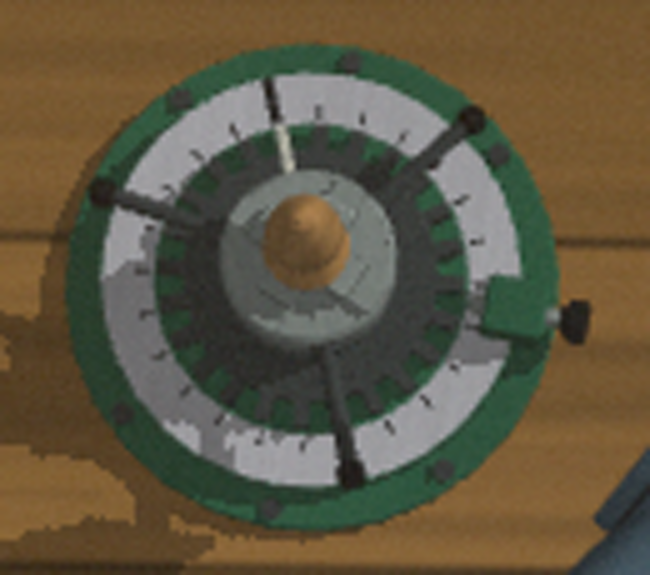

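The mark's outer end, crop (280,125), meets the long line's inner end at (275,122). That is within about 2°, inside the pin's capture range, so I'll push the plunger.

```bash
python3 - <<'E'
from h import *
P=lambda r,z:pose(-99.5,z,r)
p,o=P(190,225); robot.move_ptp(p,o)
p,o=P(190,28); robot.move_linear(p,o,f_stop=15)
p,o=P(168,28); print(robot.move_linear(p,o,speed=80,f_stop=15))
p,o=P(144,28); print(robot.move_linear(p,o,speed=20,f_stop=30))
x=robot.current_tcp_pos(); print(np.hypot(*(x[:2]-C)),robot.current_contact_force())
p,o=P(190,28); robot.move_linear(p,o)
p,o=P(190,225); robot.move_linear(p,o,speed=250)
p,o=P(300,225); robot.move_ptp(p,o)
print(robot.current_t(),robot.current_contact_force()); shot("c")
E
```

```text
False
False
150.22243052486255 [ -7.94088872 -25.14867898  -2.40504577]
16.675 [ 0.13778968 -0.0462625  -0.18845494]
```

View pics/c.png

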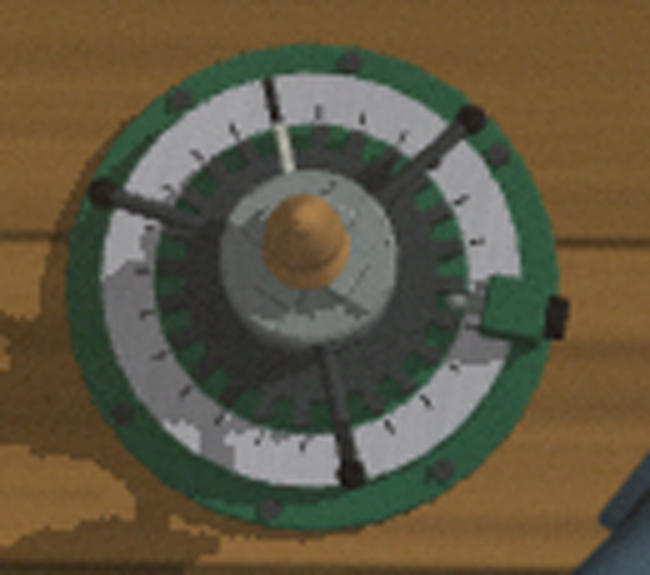

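The pin is in, the mark is still on the long line, and the knob sits against the guide. A second, firmer push will show whether it is fully home.

```bash
python3 - <<'E'
from h import *
for n in "bc":
    im=cv2.imread(f"pics/{n}.png"); m=(im.max(2)<45); m[:285]=0;m[350:]=0;m[:,:543]=0;m[:,605:]=0
    m=cv2.morphologyEx(m.astype(np.uint8),cv2.MORPH_OPEN,np.ones((5,5)))
    y,x=np.nonzero(m); print(n,len(x),x.min(),x.max(),y.min(),y.max(),ang((235+x.max()/5,160+y.mean()/5),37))
P=lambda r,z:pose(-99.5,z,r)
p,o=P(190,225); robot.move_ptp(p,o)
p,o=P(190,28); robot.move_linear(p,o,f_stop=15)
p,o=P(156,28); print(robot.move_linear(p,o,speed=80,f_stop=15))
for f,r in((5,146),(38,140)):
    p,o=P(r,28); s=robot.move_linear(p,o,speed=15,f_stop=f)
    x=robot.current_tcp_pos(); print(s,np.hypot(*(x[:2]-C)),robot.current_contact_force())
p,o=P(190,28); robot.move_linear(p,o)
p,o=P(190,225); robot.move_linear(p,o,speed=250)
p,o=P(300,225); robot.move_ptp(p,o)
print(robot.current_t(),robot.current_contact_force()); shot("e")
E
```

```text
b 787 561 586 303 342 (np.float64(153.04485509410233), np.float64(-99.19669394284212))
c 635 545 565 297 337 (np.float64(141.41973367299346), np.float64(-99.23638970575855))
False
True 150.54680685077227 [-1.25227975 -1.28288688  0.931172  ]
True 150.72528404772467 [-0.90425559 -3.290304    1.46290184]
22.325 [ 0.3496341   1.00267432 -0.1112529 ]
```

```bash
python3 -c "
from bench import robot
print(robot.hand_in())"
```

```text
the job is handed in; nothing more can be done
None
```

The index mark is lined up with the long line, the plunger is pushed home so its pin locks the plate (the knob moved about 11.6 mm of 12 in the images and stopped solidly), and the job is handed in with the arm clear, at about 22 s.

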